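# Check weight onto the balance with tongs

### The arm

A 6-joint arm with a two-finger parallel gripper is mounted at the origin on the work surface. World frame = base frame: x ahead of the robot, y to its left, z up, the work surface at z = 0. Lengths are in m, angles in rad, forces in N, time in s.
With the tool pointing down it reaches from about 0.325 to 0.775 m from the base axis. Payload 5.5 kg.
Tool frame: the origin (TCP) lies between the finger pads, 19 mm behind the fingertips; this is the grasp point; z points along the fingers, y is the line along which they close (so a half turn about z gives the same grasp; the last joint's range is limited). The gripper opens to 85 mm and grips with 20 to 120 N. Pads are 22 mm wide; open, the fingers measure 114 mm over their backs; the gripper's body (76 mm by 85 mm) begins 54 mm behind the grasp point. The pads swing forward as they close: fully open they stand 13 mm farther back than shut.
Start: joints at [-1.349, 0.091, 1.231, -0, 1.82, -0.057], TCP at [0.165, -0.577, 0.25] pointing down, gripper open.
Joint ranges: [-2.87, 2.87], [-0.86, 2.18], [0.17, 2.46], [-1.51, 4.65], [0.06, 2.69], [-2.65, 2.65]. Speed limits (rad/s): [2.57, 2.57, 3.01, 3.14, 3.14, 3.14].

### API

Orientations are given as a rotation vector (axis times angle).
In Python, from workcell import env gives the robot as it stands.
- The arm moves only by the tool step_arm, never from a script. Its argument "steps" is a list that holds one entry, the list of rows, each a list of 7 numbers: the shift along the world's x, y, z in cm, then the turn, a rotation vector about the world's x, y, z in rad, then the finger opening in cm, from 0 to 8.54. A call has 1 to 20 rows; each row shifts and turns the commanded pose from where the row before left it; what a row does not reach is not made up. A row lasts 1/8 s, in which the tool goes at most 62.5 mm and 10.7 degrees, less where a joint would pass 70% of its speed; a pose out of reach is approached as far as the arm can. A call is refused whole if a number of a shift passes 6.25 or a number of a turn 0.188, either way. A call with a gripper value outside its range is refused whole. The fingers move at their own pace and stop on an object; "squeeze" is the grip in N (left out, the last holds). Time passes only in rows, so rows that do not move let the fingers close. It gives the time, the measured TCP pose, the force, the opening and the grip force at its end, in the units of the state.
- env.get_obs(): the state, without advancing time (a new reading comes with each control period).
- env.read_camera(name): name is "scene" or "top" or "wrist"; returns (picture, depth): 480x640x3 uint8, red, green, blue; 480x640 float32, m along the optical axis (not along the pixel's ray), 0 where there is no reading.
- env.camera_model(name): a dict with "K" (3x3 intrinsics, pixels), "extrinsics" (4x4, takes a point from camera to world coordinates); the wrist camera has in their place "T_tool_cam" (4x4, takes a point from camera to tool coordinates, whose origin is the TCP and whose axes are the flange's). Camera axes: x right, y up, looking along -z (the intrinsics and any distortion apply to the point x, -y, -z); pixel columns grow to the right and rows downward; lengths in m; the calibration is good to about 2 mm. A picture is of the moment at which its call begins: read the wrist's pose just before it. camera_model takes no time and is no camera call.
- env.sign_off(): hands the job in; it is judged then, once.
The state is a dict: "clock": time; "qpos": joint angles; "dq": joint speeds; "joint_efforts": joint torques, N m; "ee_pos": TCP position; "orientation": TCP orientation; "wrist_force": force on the tool from outside, world axes, zero at the start; "moment": the same for the moment, N m; "width": finger opening in m; "grip_force": force on a finger pad.
Only numpy, scipy, OpenCV 4.12 (cv2) and the standard library are available. Lean on these libraries where they do the work, as an engineer would, in place of code of your own. Each camera call takes 0.05 s, during which the arm holds its last target. There are 200 camera calls.

### The job

Take the tongs from their stand and, with the tongs, pick the middle-sized of the three check weights out of the wooden tray and set it gently, upright, on the middle of the balance pan. Then hang the tongs back on their stand. The gripper itself must never touch a weight, the weight must not be dropped onto the balance or tipped over, and the other two weights stay where they are.

Things in the scene. Friction and masses are not known exactly. Their poses are not given: they have to be found in the camera images.
- tongs: Steel spring tongs, 165 mm, 140 g, hung tips down in the stand. Origin at tip level, midway between the open blades; z up, y = closing direction. Two parallel blades 16 mm wide in x, 4 mm thick; the +y blade is this body, the -y one slides (joint tongs_jaw). The lowest 28 mm is lined with rubber; the gap between linings is 44 mm open; the tips measure gap + 12 mm outside.
- tongs_grip (a point): Grip point, 140 mm above the tips, midway between the open handle plates. Plates: from 112 to 165 mm above the tips, 24 mm wide in x, flat parallel outer faces 64 mm apart when open; grasp them along y from above. The jaw gap is always the width over the plates less 20 mm, and while gripped its middle lies straight below the TCP.
- tongs_shoulder (a point): 97 mm above the tips, between the undersides of the two guide bars (6 mm square, 64 mm long along y, at x = -22 and +22 mm) by which the tongs hang. Cross pieces on the blades, 52 mm long in x, reach from 97 to 109 mm above the tips. When squeezed, the bars stand out past the -y blade.
- tongs_jaw (a joint): Slide of the -y blade towards the +y blade, m: 0 fully open, at most 0.040. A spring opens it with 6 N at 0, plus 1.5 N per 10 mm. Held at 58 to 60 mm over the plates, the tongs are carried securely with the jaws open; squeezed narrower (20 N or so) they grip a part; opened again to 59 mm they let the part go but are still held.
- stand: Fixed dark steel tongs stand, base 90 x 130 x 6 mm, origin under its centre, z up. Two flat rails along y, 18 mm wide, 30 mm clear between them, tops at 125 mm; upright end plates 100 mm apart (inside) along y reach the same height; nothing is higher. The blades hang down between the rails, guide bars on the rails, closing direction along the stand's y; the tips are then 28 mm above the bench.
- stand_seat (a point): Middle of the opening between the stand's rails, at the height of the rail tops, 125 mm above the bench; axes as the stand's. With the tongs hung, point tongs_shoulder is at this height and their origin 97 mm below it.
- tray: Fixed shallow wooden tray, 194 x 94 mm, long side along its x, floor 6 mm thick, rim 10 mm high over all; origin under its centre. The three weights stand in it in a row along its x, about 55 mm apart, in any order.
- weight_middle: The weight to move: polished steel cylinder 22 mm in diameter and 29 mm high with a knob on top (15 mm in diameter), 39 mm high over all, 100 g. Origin at the centre of its underside, z up.
- weight_large: The largest weight: same shape, 28 mm in diameter, body 37 mm, 49 mm high over all, 200 g. Stays. Origin at the centre of its underside.
- weight_small: The smallest weight: same shape, 18 mm in diameter, body 22 mm, 30 mm high over all, 50 g. Stays. Origin at the centre of its underside.
- balance: Fixed white laboratory balance, 200 x 170 mm, housing 42 mm high; origin under its centre; display and keys on its -x side.
- balance_pan (a point): Centre of the top face of the balance's round steel pan, 110 mm in diameter, 55 mm above the bench and 30 mm to the +x side of the balance's centre. Does not move.
Mind the look-alikes: they are no part of the job. Leave any pink look-alike of the stand alone.

How it is judged:
On the way, in this order (a step that is already met when the one before it is completed fails the run):
1. the tongs are lifted clear of the stand (height (world z) of tongs above 0.08 m), for 0.1 s.
2. the middle-sized weight is lifted off the tray by the tongs (height (world z) of weight_middle above 0.03 m and contact force between tongs and weight_middle above 0.3 N), for 0.2 s.
3. the weight stands upright on the middle of the pan, let go by the tongs (horizontal distance between weight_middle and balance_pan below 0.025 m and z of weight_middle in the frame of balance_pan between -0.004 and 0.004 m and angle between weight_middle's own z axis and vertical below 0.1 rad and linear speed of weight_middle below 0.02 m/s and contact force between tongs and weight_middle below 0.05 N), for 0.2 s.
At the end, for the whole second after the job is handed in: The middle-sized weight stands upright (within 0.1 rad) at rest on the pan, its centre within 25 mm of the pan's centre; the tongs hang at rest in the stand, guide bars on the rails (height within 6 mm, within 30 mm of the window's centre, tilted under 0.12 rad), let go by the gripper (all of step 3 and horizontal distance between tongs and stand_seat below 0.03 m and z of tongs in the frame of stand_seat between -0.103 and -0.091 m and angle between tongs's own z axis and vertical below 0.12 rad and linear speed of tongs below 0.03 m/s and contact force between the fingers and tongs below 0.1 N); the robot touches nothing.
It fails at once if the gripper or arm touches a weight (contact force between any of the fingers, the arm and weight_small above 0.2 N or contact force between any of the fingers, the arm and weight_middle above 0.2 N or contact force between any of the fingers, the arm and weight_large above 0.2 N).
It fails at once if one of the other two weights is shifted more than 15 mm or tipped (distance of any of weight_small, weight_large from where it was at the start of the episode above 0.015 m or angle between any of weight_small, weight_large's own z axis and vertical above 0.3 rad).
It fails at once if the weight is dropped or slammed onto the balance (faster than 0.4 m/s within 25 mm above the pan) (horizontal distance between weight_middle and balance_pan below 0.07 m and z of weight_middle in the frame of balance_pan between -0.03 and 0.025 m and linear speed of weight_middle above 0.4 m/s).
It fails at once if the weight is tipped over (angle between weight_middle's own z axis and vertical above 0.9 rad).
It also fails if it takes over 51 s, if anything falls off the work surface, if the arm or the gripper's body presses on something with over 40 N, if the wrist force passes 120 N, or if a joint passes its speed limit or range.

## Working session

There is one attempt and no reset: what is moved stays moved. The work goes in short steps, Python scripts to look and compute and a tool call to move; the robot and the scene stay as the last step left them, time stands still between calls to the robot, and variables do not carry over. Pictures are saved under pics/ and viewed, at most 10 in all, crops included, and the job is handed in when it is done.

Besides the shell and the picture viewer there is one more tool, called after "Request:" as name([rows], argument=value, ...), one row to a line, values as JSON. step_arm: Moves the arm, as the interface text tells. Its arguments: {"type":"object","properties":{"steps":{"type":"array","items":{"type":"array","items":{"type":"array","items":{"type":"number"}}}},"squeeze":{"type":"number"}},"required":["steps"]}

```bash
mkdir -p pics; ls; python3 - <<'E'
from workcell import env
import cv2,numpy as np
for n in("top","scene"):
    im,d=env.read_camera(n); cv2.imwrite(f"pics/{n}0.png",im[:,:,::-1]); np.savez(f"{n}0.npz",im=im,d=d)
    m=env.camera_model(n); print(n,m)
print(env.get_obs())
print(env.camera_model("wrist"))
E
```

```text
pics
top {'K': array([[449.07449901,   0.        , 317.60011785],
       [  0.        , 449.07449901, 246.46332248],
       [  0.        ,   0.        ,   1.        ]]), 'extrinsics': array([[-0.02135711,  0.9870467 , -0.15900528,  0.32743453],
       [-0.99976034, -0.02032002,  0.00814553,  0.09336728],
       [ 0.00480903,  0.15914114,  0.98724413,  1.0722477 ],
       [ 0.        ,  0.        ,  0.        ,  1.        ]])}
scene {'K': array([[548.72325172,   0.        , 317.88285968],
       [  0.        , 548.72325172, 247.33699737],
       [  0.        ,   0.        ,   1.        ]]), 'extrinsics': array([[-1.10960519e-02, -5.35854963e-01,  8.44237133e-01,
         1.46218123e+00],
       [ 9.99813174e-01, -1.93088787e-02,  8.85083579e-04,
         8.55183429e-02],
       [ 1.58269959e-02,  8.44089229e-01,  5.35969104e-01,
         7.19542857e-01],
       [ 0.00000000e+00,  0.00000000e+00,  0.00000000e+00,
         1.00000000e+00]])}
{'clock': 0.1, 'qpos': array([-1.34870474e+00,  9.18428131e-02,  1.23174646e+00, -5.92461083e-06,
        1.81980949e+00, -5.66858232e-02]), 'dq': 
[... 347 characters left out ...]
3214679e-04]), 'wrist_force': array([ 0.1900111 ,  0.04267574, -0.39027762]), 'moment': array([-0.01456695, -0.01046966, -0.02025352]), 'grip_force': 0.0, 'width': 0.0853504020663544}
{'K': array([[417.45696125,   0.        , 320.05508637],
       [  0.        , 417.45696125, 239.34202389],
       [  0.        ,   0.        ,   1.        ]]), 'T_tool_cam': array([[-8.78311365e-04,  9.58953104e-01,  2.83563350e-01,
         7.31509903e-02],
       [ 9.99999604e-01,  8.82834674e-04,  1.11840851e-04,
        -1.95526654e-05],
       [-1.43089427e-04,  2.83563336e-01, -9.58953499e-01,
        -1.24021457e-01],
       [ 0.00000000e+00,  0.00000000e+00,  0.00000000e+00,
         1.00000000e+00]])}
```

View pics/top0.png

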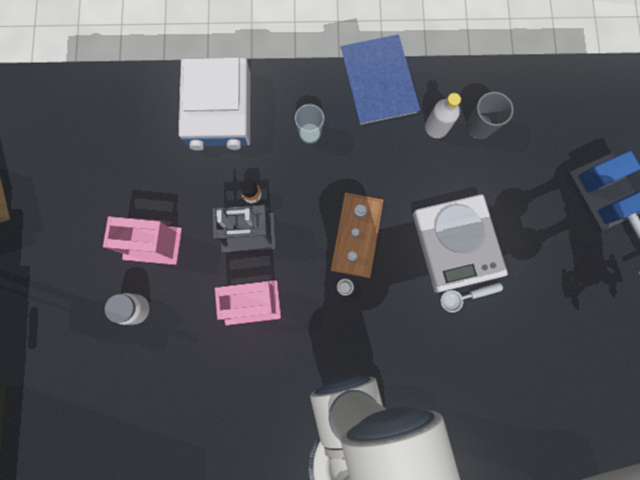

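View pics/scene0.png

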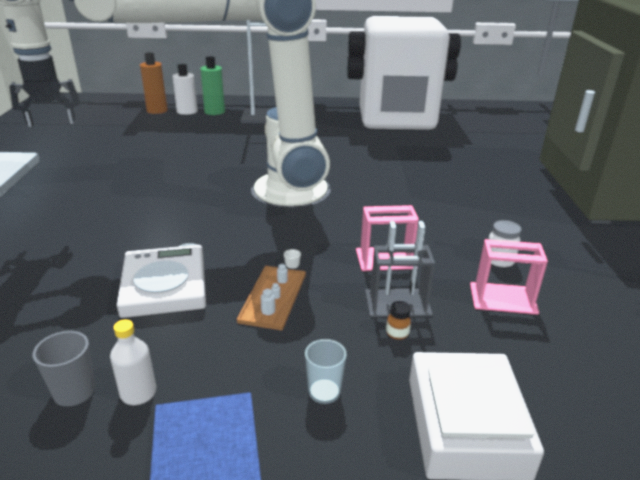

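```bash
cat > h.py <<'E'
import numpy as np,cv2
def world(M,u,v,z=None,d=None,E=None):
    "pixels -> world, on plane z or with depth d"
    K=M["K"]; E=M["extrinsics"] if E is None else E
    u=np.asarray(u,float);v=np.asarray(v,float)
    r=np.stack([(u-K[0,2])/K[0,0],-(v-K[1,2])/K[1,1],-np.ones_like(u)],-1)
    w=r@E[:3,:3].T; o=E[:3,3]
    s=(z-o[2])/w[...,2] if d is None else d
    return o+w*np.asarray(s)[...,None]
E
python3 - <<'E'
from workcell import env
import numpy as np,cv2
from h import world
M=env.camera_model("top"); f=np.load("top0.npz"); im,d=f["im"],f["d"]
v,u=np.mgrid[:480,:640]; P=world(M,u,v,d=d); ok=d>0
print("bench z",[P[y,x,2].round(4) for x,y in((300,180),(400,300),(200,260))])
def box(n,u0,u1,v0,v1,z0,z1,show=0):
    m=np.zeros(ok.shape,bool); m[v0:v1,u0:u1]=1; m&=ok&(P[...,2]>z0)&(P[...,2]<z1)
    q=P[m]; 
    if len(q)<4: print(n,len(q)); return m
    r=cv2.minAreaRect((q[:,:2]*1000).astype(np.float32)); print(n,len(q),q.mean(0).round(4),"rect",np.round(r[0],1),np.round(r[1],1),round(r[2],1),"zmed",np.median(q[:,2]).round(4)); return m
box("tongs tops",205,285,195,260,.165,.25)
box("tongs bars/rails",205,285,195,260,.11,.15)
box("stand",205,285,200,260,.0035,.11)
box("bottle",238,268,175,205,.03,.11)
for n,a in {"w1":(350,372,200,219),"w2":(345,366,223,241),"w3":(342,364,246,266)}.items(): box(n,*a,.018,.08)
box("pan",430,490,200,255,.050,.065); box("bal",405,515,190,295,.03,.065)
for n,(a,b,c,e) in {"stand":(200,290,180,260),"tray":(325,395,185,305)}.items():
    cv2.imwrite(f"pics/{n}1.png",cv2.resize(im[c:e,a:b,::-1],None,fx=5,fy=5,interpolation=cv2.INTER_CUBIC))
hsv=cv2.cvtColor(im,cv2.COLOR_RGB2HSV); t=cv2.inRange(hsv,(5,80,60),(20,255,255)); t[:,:320]=0;t[:,395:]=0;t[:185]=0;t[290:]=0
c=max(cv2.findContours(t,0,2)[0],key=cv2.contourArea).reshape(-1,2); q=world(M,c[:,0],c[:,1],z=.008)
print("tray",cv2.minAreaRect((q[:,:2]*1000).astype(np.float32)))
E
```

```text
bench z [np.float64(0.0019), np.float64(0.0017), np.float64(-0.0017)]
tongs tops 167 [0.535  0.2569 0.1872] rect [535.9 254.6] [24.4 63.8] 0.9 zmed 0.1918
tongs bars/rails 1014 [0.5354 0.2532 0.1272] rect [538.7 254.1] [ 67.5 112.4] 2.8 zmed 0.1261
stand 1444 [0.5327 0.2499 0.018 ] rect [544.2 260.9] [146.2 191.7] 0.0 zmed 0.0072
bottle 316 [0.6279 0.2412 0.0591] rect [630.7 241.8] [40.4 40.7] 86.1 zmed 0.0646
w1 130 [ 0.5749 -0.0147  0.0452] rect [577.5 -15.7] [25.8 26.7] 87.2 zmed 0.0444
w2 47 [ 0.5277 -0.0039  0.0309] rect [528.1  -3.7] [15.6 16.1] 0.1 zmed 0.0301
w3 77 [0.4697 0.0062 0.0383] rect [471.2   5.6] [20.3 21.1] 71.6 zmed 0.0372
pan 1733 [ 0.5268 -0.2421  0.0554] rect [ 527.  -242.4] [107.  109.7] 0.2 zmed 0.0553
bal 6122 [ 0.4949 -0.2453  0.046 ] rect [ 498.2 -248.7] [200.  170.8] 12.3 zmed 0.0435
tray ((526.984375, -11.556999206542969), (96.93321228027344, 197.9091033935547), 78.08393859863281)
```

Request:
step_arm([
  [[0.5, 2, 1.0, 0, 0, -0.012, 8.5], [1.5, 4, 1.0, 0, 0, -0.012, 8.5], [2, 4.5, 1, 0, 0, -0.012, 8.5], [2, 4.5, 0, 0, 0, -0.012, 8.5], [2, 4.5, 0, 0, 0, -0.012, 8.5], [2, 4.5, 0, 0, 0, -0.012, 8.5], [2, 4.5, 0, 0, 0, -0.012, 8.5], [2, 4.5, 0, 0, 0, -0.012, 8.5], [2, 4.5, 0, 0, 0, -0.012, 8.5], [2, 4.5, 0, 0, 0, -0.012, 8.5], [2, 4.5, 0, 0, 0, -0.012, 8.5], [2, 4.5, 0, 0, 0, -0.012, 8.5], [2, 4.5, 0, 0, 0, -0.012, 8.5], [2, 4.5, 0, 0, 0, -0.012, 8.5], [2, 4.5, 0, 0, 0, -0.012, 8.5], [2, 4.5, 0, 0, 0, -0.012, 8.5], [2, 4.5, 0, 0, 0, -0.012, 8.5], [2, 4.5, 0, 0, 0, -0.012, 8.5], [1, 2.5, 0, 0, 0, -0.012, 8.5], [0.5, 1, 0, 0, 0, 0, 8.5]],
])

```text
clock: 2.6
ee_pos: [0.5202, 0.2393, 0.2788]
orientation: [3.14, 0.082, -0.003]
wrist_force: [-0.1, 0.3, 0.2]
width: 0.085
grip_force: 0.0
```

```bash
cat >> h.py <<'E'
from scipy.spatial.transform import Rotation as R
def wrist(env):
    o=env.get_obs(); T=np.eye(4); T[:3,:3]=R.from_rotvec(o["orientation"]).as_matrix(); T[:3,3]=o["ee_pos"]
    im,d=env.read_camera("wrist"); M=env.camera_model("wrist"); E=T@M["T_tool_cam"]
    v,u=np.mgrid[:480,:640]; return o,im,d,world(M,u,v,d=d,E=E)
E
python3 - <<'E'
from workcell import env
import numpy as np,cv2
from h import *
o,im,d,P=wrist(env); print(o["ee_pos"],o["orientation"])
cv2.imwrite("pics/w1.png",im[:,:,::-1])
def box(n,x0,x1,y0,y1,z0,z1):
    m=(d>0)&(P[...,0]>x0)&(P[...,0]<x1)&(P[...,1]>y0)&(P[...,1]<y1)&(P[...,2]>z0)&(P[...,2]<z1)
    q=P[m]; r=cv2.minAreaRect((q[:,:2]*1000).astype(np.float32)) if len(q)>3 else None
    print(n,len(q),r,np.median(q[:,2]) if len(q) else 0)
box("tops",.50,.57,.2,.31,.185,.2)
box("rails",.48,.6,.18,.33,.12,.135)
box("lower",.48,.6,.18,.33,.12,.128)
box("base",.45,.62,.15,.35,.003,.009)
E
```

```text
[0.52015626 0.2393491  0.27881948] [ 3.13980228e+00  8.24895944e-02 -3.04716293e-03]
tops 1561 ((538.47216796875, 256.16290283203125), (24.128395080566406, 64.24092864990234), 2.4096107482910156) 0.19292781732950684
rails 8640 ((539.7760009765625, 255.17181396484375), (66.42587280273438, 112.18848419189453), 2.690359115600586) 0.12529616415618694
lower 6990 ((539.7760009765625, 255.17181396484375), (66.42587280273438, 112.18848419189453), 2.690359115600586) 0.1250685418364468
base 5741 ((551.9313354492188, 247.94757080078125), (125.53829193115234, 142.89340209960938), 5.210941791534424) 0.0061160935864611465
```

View pics/w1.png

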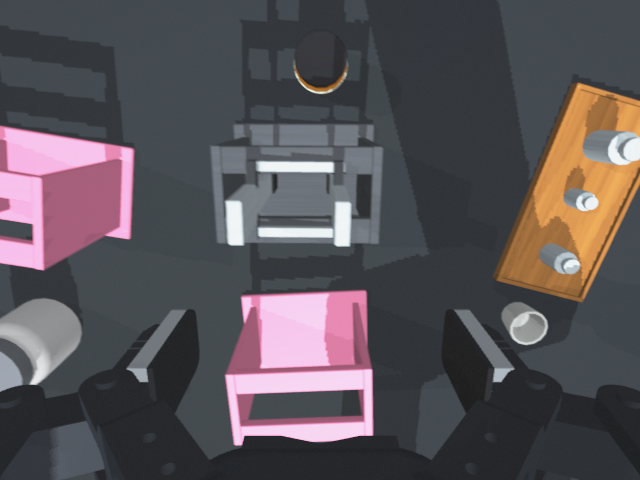

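Request:
step_arm([
  [[0.9, 0.8, 0, 0, 0, 0, 8.5], [0.9, 0.85, 0, 0, 0, 0, 8.5], [0, 0, -2, 0, 0, -0.005, 8.5], [0, 0, -3, 0, 0, 0, 8.5], [0, 0, -3, 0, 0, 0, 8.5], [0, 0, -2.3, 0, 0, 0, 8.5], [0, 0, -1, 0, 0, 0, 8.5], [0, 0, 0, 0, 0, 0, 8.5], [0, 0, 0, 0, 0, 0, 5.9], [0, 0, 0, 0, 0, 0, 5.9], [0, 0, 0, 0, 0, 0, 5.9], [0, 0, 0, 0, 0, 0, 5.9], [0, 0, 0, 0, 0, 0, 5.9]],
], squeeze=30)

```text
clock: 4.28
ee_pos: [0.539, 0.2556, 0.1697]
orientation: [-3.138, -0.073, -0.007]
wrist_force: [1.0, 3.1, 6.8]
width: 0.0595
grip_force: 8.4
```

Request:
step_arm([
  [[0, 0, 0.5, 0, 0, 0, 5.9], [0, 0, 1, 0, 0, 0, 5.9], [0, 0, 2, 0, 0, 0, 5.9], [0, 0, 2, 0, 0, 0, 5.9], [0, 0, 2, 0, 0, 0, 5.9], [0, 0, 2, 0, 0, 0, 5.9], [0, 0, 2, 0, 0, 0, 5.9], [0, 0, 1.0, 0, 0, 0, 5.9], [0, 0, 0.5, 0, 0, 0, 5.9], [0, 0, 0, 0, 0, 0, 5.9]],
])

```text
clock: 5.52
ee_pos: [0.5381, 0.2546, 0.2969]
orientation: [3.141, 0.072, -0.0]
wrist_force: [-0.2, -0.7, -1.5]
width: 0.0592
grip_force: 6.8
```

```bash
python3 - <<'E'
from workcell import env
import cv2,numpy as np
from h import *
o=env.get_obs(); print(o["ee_pos"],o["orientation"],o["width"],o["grip_force"])
im,d=env.read_camera("scene"); M=env.camera_model("scene")
v,u=np.mgrid[:480,:640]; P=world(M,u,v,d=d)
cv2.imwrite("pics/s2.png",cv2.resize(im[60:360,200:500,::-1],None,fx=2,fy=2))
for z in np.arange(.10,.21,.01):
    m=(d>0)&(abs(P[...,0]-.539)<.03)&(abs(P[...,1]-.2556)<.05)&(abs(P[...,2]-z)<.005)
    print(round(z,3),m.sum(),P[m].min(0).round(4) if m.any() else "",P[m].max(0).round(4) if m.any() else "")
E
```

```text
[0.53814411 0.25464891 0.29692434] [ 3.14073734e+00  7.19500366e-02 -2.17441048e-04] 0.059209976131238407 6.771945208311081
0.1 14 [0.5092 0.3024 0.0956] [0.5665 0.3055 0.1048]
0.11 12 [0.5125 0.3025 0.106 ] [0.5642 0.3054 0.1124]
0.12 495 [0.5091 0.2059 0.1152] [0.569  0.3055 0.125 ]
0.13 27 [0.5095 0.2058 0.125 ] [0.5685 0.3035 0.1265]
0.14 0  
0.15 8 [0.5276 0.2297 0.1532] [0.5461 0.2789 0.1549]
0.16 40 [0.532  0.2277 0.1558] [0.5516 0.2786 0.1649]
0.17 44 [0.531  0.2274 0.1653] [0.5506 0.2794 0.1747]
0.18 49 [0.5291 0.2277 0.1751] [0.5518 0.2792 0.1849]
0.19 36 [0.529  0.2276 0.1862] [0.5494 0.2791 0.1949]
0.2 35 [0.5309 0.2279 0.195 ] [0.5499 0.28   0.2048]
```

View pics/s2.png

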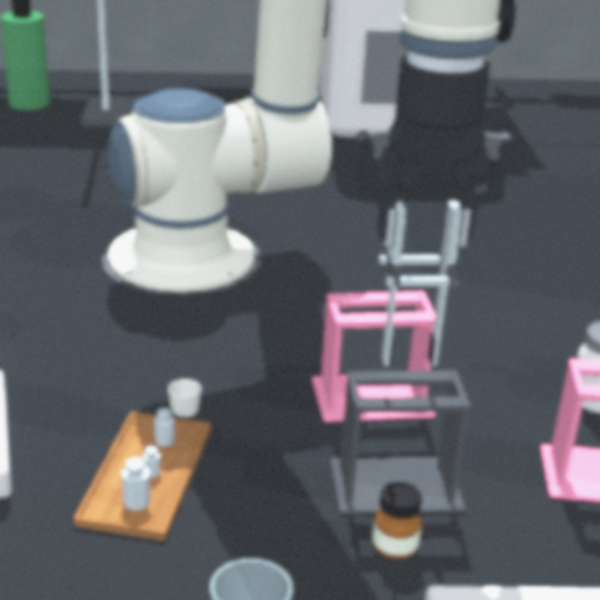

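Request:
step_arm([
  [[-0.4, -1.4, 0, 0, 0, -0.025, 5.9], [-0.8, -2.5, 0, 0, 0, -0.03, 5.9], [-0.85, -3.5, 0, 0, 0, -0.03, 5.9], [-0.85, -3.5, 0, 0, 0, -0.03, 5.9], [-0.85, -3.5, 0, 0, 0, -0.03, 5.9], [-0.85, -3.5, 0, 0, 0, -0.03, 5.9], [-0.85, -3.5, 0, 0, 0, -0.03, 5.9], [-0.8, -2.5, 0, 0, 0, -0.03, 5.9], [-0.5, -1, 0, 0, 0, -0.02, 5.9], [0, 0, 0, 0, 0, 0, 5.9], [0, 0, 0, 0, 0, 0, 5.9]],
])

```text
clock: 6.95
ee_pos: [0.4707, 0.0063, 0.2968]
orientation: [-3.124, 0.327, 0.0]
wrist_force: [0.2, 0.9, -0.6]
width: 0.0591
grip_force: 6.7
```

```bash
cat > m.py <<'E'
from workcell import env
import cv2,numpy as np
from h import *
o,im,d,P=wrist(env); print(o["ee_pos"],o["orientation"],o["width"])
cv2.imwrite("pics/w3.png",im[:,:,::-1])
def box(n,x,y,r,z0,z1):
    m=(d>0)&(np.hypot(P[...,0]-x,P[...,1]-y)<r)&(P[...,2]>z0)&(P[...,2]<z1)
    q=P[m]; 
    if len(q)<4: print(n,len(q)); return
    c,rr=cv2.minEnclosingCircle((q[:,:2]*1000).astype(np.float32)); print(n,len(q),np.round(c,1),round(rr,1),np.median(q[:,2]).round(4))
box("mid knob",.4705,.006,.022,.0425,.048); box("mid top",.4705,.006,.02,.03,.048)
box("small",.528,-.004,.02,.03,.04); box("large",.577,-.0155,.022,.049,.06)
E
python3 m.py
```

```text
[0.47069503 0.00626383 0.29683358] [-3.12421035e+00  3.26543243e-01  1.55388344e-04] 0.059088946130622606
mid knob 204 [472.9   6.2] 7.3 0.0449
mid top 418 [472.8   6.1] 11.0 0.0369
small 141 [528.9  -3.6] 7.2 0.036
large 440 [579.6 -15.7] 9.4 0.0551
```

View pics/w3.png

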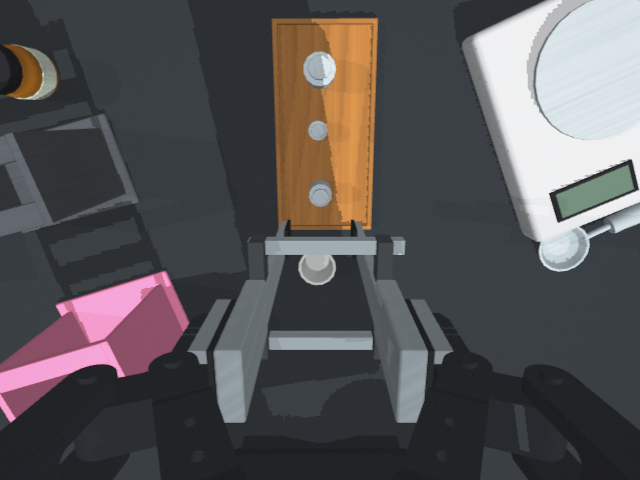

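Request:
step_arm([
  [[0.2, 0, -1, 0, 0, 0, 5.9], [0, 0, -2, 0, 0, 0, 5.9], [0, 0, -2, 0, 0, 0, 5.9], [0, 0, -2, 0, 0, 0, 5.9], [0, 0, -1.5, 0, 0, 0, 5.9], [0, 0, -1.5, 0, 0, 0, 5.9], [0, 0, -1.5, 0, 0, 0, 5.9], [0, 0, -1.2, 0, 0, 0, 5.9], [0, 0, -0.8, 0, 0, 0, 5.9], [0, 0, -0.4, 0, 0, 0, 5.9], [0, 0, 0, 0, 0, 0, 5.9], [0, 0, 0, 0, 0, 0, 5.9]],
])

```text
clock: 8.5
ee_pos: [0.4729, 0.0056, 0.1586]
orientation: [-3.124, 0.328, -0.002]
wrist_force: [0.2, -0.1, -1.3]
width: 0.0591
grip_force: 6.7
```

```bash
sed -i 's/w3.png/w4.png/' m.py; python3 m.py; python3 - <<'E'
from workcell import env
import cv2
im,d=env.read_camera("scene"); cv2.imwrite("pics/s4.png",cv2.resize(im[150:350,200:400,::-1],None,fx=3,fy=3))
E
```

```text
[0.47287938 0.00562082 0.1585813 ] [-3.12436829e+00  3.28050315e-01 -1.58561756e-03] 0.05905632072227394
mid knob 120 [470.6   6. ] 21.9 0.045
mid top 422 [473.4   1.2] 15.3 0.0353
small 334 [530.3  -3.6] 5.9 0.0362
large 1211 [579.6 -15.5] 9.5 0.0551
```

View pics/s4.png

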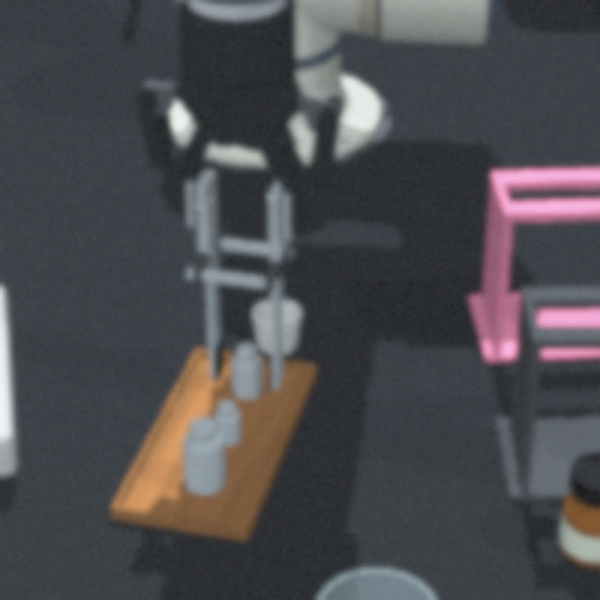

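Request:
step_arm([
  [[0, 0, 0, 0, 0, 0, 5.3], [0, 0, 0, 0, 0, 0, 4.9], [0, 0, 0, 0, 0, 0, 4.5], [0, 0, 0, 0, 0, 0, 4.1], [0, 0, 0, 0, 0, 0, 3.8], [0, 0, 0, 0, 0, 0, 3.6], [0, 0, 0, 0, 0, 0, 3.6], [0, 0, 0, 0, 0, 0, 3.6]],
], squeeze=35)

```text
clock: 9.6
ee_pos: [0.4727, 0.0057, 0.1582]
orientation: [-3.124, 0.328, -0.001]
wrist_force: [0.1, 0.1, 1.0]
width: 0.0405
grip_force: 35.5
```

Request:
step_arm([
  [[0, 0, 0.4, 0, 0, 0, 3.6], [0, 0, 1, 0, 0, 0, 3.6], [0, 0, 1.6, 0, 0, 0, 3.6], [0, 0, 2, 0, 0, 0, 3.6], [0, 0, 2, 0, 0, 0, 3.6], [0, 0, 1.6, 0, 0, 0, 3.6], [0, 0, 1, 0, 0, 0, 3.6], [0, 0, 0.4, 0, 0, 0, 3.6], [0, 0, 0, 0, 0, 0, 3.6]],
])

```text
clock: 10.72
ee_pos: [0.4726, 0.0057, 0.2577]
orientation: [3.124, -0.328, -0.001]
wrist_force: [-0.6, -1.3, -1.8]
width: 0.0404
grip_force: 35.6
```

```bash
python3 - <<'E'
from workcell import env
import cv2
from h import *
o=env.get_obs(); print(o["ee_pos"],o["wrist_force"],o["width"])
im,d=env.read_camera("scene"); M=env.camera_model("scene")
v,u=np.mgrid[:480,:640]; P=world(M,u,v,d=d)
m=(d>0)&(np.hypot(P[...,0]-.473,P[...,1]-.006)<.04)&(P[...,2]>.06)&(P[...,2]<.2)
for z in np.arange(.095,.16,.005):
    k=m&(abs(P[...,2]-z)<.0025); print(round(z,4),k.sum(),P[k].min(0).round(4) if k.any() else "",P[k].max(0).round(4) if k.any() else "")
cv2.imwrite("pics/s5.png",cv2.resize(im[100:300,200:400,::-1],None,fx=3,fy=3))
o,im,d,P=wrist(env)
m=(d>0)&(abs(P[...,0]-.527)<.08)&(abs(P[...,1]+.2424)<.08)&(P[...,2]>.05)&(P[...,2]<.062)
print("pan wrist",cv2.minEnclosingCircle((P[m][:,:2]*1000).astype(np.float32)),np.median(P[m][:,2]))
E
```

```text
[0.47258633 0.00566325 0.25770866] [-0.63607033 -1.29724747 -1.80553048] 0.04035445935886331
0.095 0  
0.1 0  
0.105 15 [ 0.4777 -0.0042  0.1043] [0.4869 0.0148 0.1072]
0.11 23 [ 0.4682 -0.0106  0.1076] [0.4875 0.0228 0.1124]
0.115 36 [ 0.4685 -0.0125  0.1127] [0.4866 0.023  0.1174]
0.12 35 [ 0.4693 -0.0123  0.1175] [0.4884 0.0231 0.1225]
0.125 36 [ 0.4696 -0.0123  0.1227] [0.4891 0.0233 0.1274]
0.13 48 [ 0.4641 -0.0121  0.1275] [0.4894 0.0231 0.1325]
0.135 44 [ 0.4646 -0.0119  0.1325] [0.4873 0.0232 0.1374]
0.14 46 [ 0.4622 -0.0118  0.1378] [0.4883 0.0215 0.1425]
0.145 22 [ 0.4651 -0.0115  0.1426] [0.4842 0.0215 0.1474]
0.15 15 [ 0.465  -0.0118  0.1475] [0.4864 0.0216 0.1521]
0.155 21 [ 0.4607 -0.0115  0.1526] [0.487  0.0218 0.1574]
pan wrist ((526.5810546875, -231.54583740234375), 53.716209411621094) 0.05510300936910009
```

View pics/s5.png

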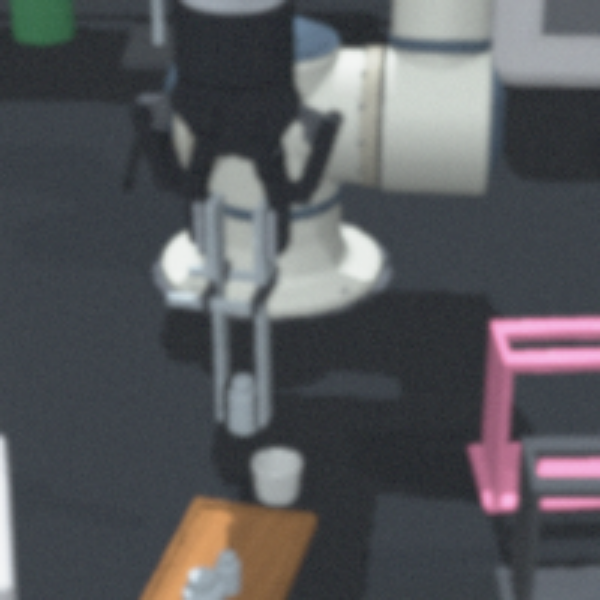

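Request:
step_arm([
  [[0.2, -1, 0, 0, 0, 0, 3.6], [0.5, -2, 0, 0, 0, 0, 3.6], [0.6, -3, 0, 0, 0, 0, 3.6], [0.7, -3.3, 0, 0, 0, 0, 3.6], [0.7, -3.3, 0, 0, 0, 0, 3.6], [0.7, -3.3, 0, 0, 0, 0, 3.6], [0.7, -3.3, 0, 0, 0, 0, 3.6], [0.6, -2.6, 0, 0, 0, 0, 3.6], [0.4, -1.8, 0, 0, 0, 0, 3.6], [0.3, -1.2, 0, 0, 0, 0, 3.6], [0, 0, 0, 0, 0, 0, 3.6], [0, 0, 0, 0, 0, 0, 3.6]],
])

```text
clock: 12.32
ee_pos: [0.5267, -0.2417, 0.2581]
orientation: [-3.124, 0.327, -0.0]
wrist_force: [0.1, 0.2, -2.6]
width: 0.0401
grip_force: 35.8
```

```bash
cat > s.py <<'E'
from workcell import env
from h import *
o=env.get_obs(); print(o["ee_pos"],o["wrist_force"],o["width"])
im,d=env.read_camera("scene"); M=env.camera_model("scene")
v,u=np.mgrid[:480,:640]; P=world(M,u,v,d=d)
x,y=o["ee_pos"][:2]
for z in np.arange(.05,.13,.005):
    k=(d>0)&(np.hypot(P[...,0]-x,P[...,1]-y)<.03)&(abs(P[...,2]-z)<.0025); print(round(z,4),k.sum(),P[k].min(0).round(4) if k.any() else "",P[k].max(0).round(4) if k.any() else "")
k=(d>0)&(abs(P[...,0]-.527)<.08)&(abs(P[...,1]+.2424)<.08)&(P[...,2]>.0515)&(P[...,2]<.0585)
print("pan",P[k].min(0),P[k].max(0),np.median(P[k],0))
E
python3 s.py
```

```text
[ 0.52665266 -0.24168957  0.25811882] [ 0.10530995  0.19983478 -2.63142742] 0.04012676302621283
0.05 89 [ 0.4975 -0.2715  0.0492] [ 0.5545 -0.2137  0.0525]
0.055 282 [ 0.4979 -0.2709  0.0525] [ 0.5559 -0.2126  0.0568]
0.06 0  
0.065 0  
0.07 0  
0.075 0  
0.08 0  
0.085 0  
0.09 0  
0.095 0  
0.1 0  
0.105 15 [ 0.5297 -0.2494  0.1035] [ 0.5405 -0.2326  0.107 ]
0.11 24 [ 0.5255 -0.2593  0.1084] [ 0.5403 -0.2256  0.1124]
0.115 41 [ 0.5218 -0.2593  0.1125] [ 0.5426 -0.2233  0.1174]
0.12 36 [ 0.5247 -0.2604  0.1176] [ 0.54   -0.2243  0.1225]
0.125 42 [ 0.5235 -0.2607  0.1225] [ 0.5414 -0.2238  0.1275]
pan [ 0.47657471 -0.2966134   0.05150083] [ 0.58872229 -0.1875855   0.05814364] [ 0.53508334 -0.24203302  0.05350503]
```

Request:
step_arm([
  [[0, 0, -0.7, 0, 0, 0, 3.6], [0, 0, -1, 0, 0, 0, 3.6], [0, 0, -1, 0, 0, 0, 3.6], [0, 0, -0.8, 0, 0, 0, 3.6], [0, 0, -0.6, 0, 0, 0, 3.6], [0, 0, -0.3, 0, 0, 0, 3.6], [0, 0, -0.2, 0, 0, 0, 3.6], [0, 0, 0, 0, 0, 0, 3.6], [0, 0, 0, 0, 0, 0, 3.6]],
])

```text
clock: 13.5
ee_pos: [0.5267, -0.2424, 0.2124]
orientation: [3.124, -0.328, 0.001]
wrist_force: [0.3, -0.2, -1.9]
width: 0.0404
grip_force: 35.8
```

Request:
step_arm([
  [[0, 0, -0.1, 0, 0, 0, 3.6], [0, 0, -0.1, 0, 0, 0, 3.6], [0, 0, -0.1, 0, 0, 0, 3.6], [0, 0, 0, 0, 0, 0, 3.6], [0, 0, 0, 0, 0, 0, 3.6]],
])

```text
clock: 14.12
ee_pos: [0.5266, -0.2423, 0.209]
orientation: [-3.124, 0.328, 0.0]
wrist_force: [-0.5, 0.1, -2.9]
width: 0.0407
grip_force: 35.8
```

Request:
step_arm([
  [[0, 0, -0.1, 0, 0, 0, 3.6], [0, 0, 0, 0, 0, 0, 3.6], [0, 0, 0, 0, 0, 0, 3.6]],
])

```text
clock: 14.5
ee_pos: [0.5266, -0.2423, 0.208]
orientation: [-3.124, 0.328, 0.0]
wrist_force: [-0.3, -0.0, -3.5]
width: 0.0404
grip_force: 35.8
```

Request:
step_arm([
  [[0, 0, -0.05, 0, 0, 0, 3.6], [0, 0, 0, 0, 0, 0, 3.6], [0, 0, 0, 0, 0, 0, 3.6]],
])

```text
clock: 14.88
ee_pos: [0.5266, -0.2423, 0.2075]
orientation: [-3.124, 0.328, 0.0]
wrist_force: [-0.2, -0.4, -0.8]
width: 0.0404
grip_force: 35.8
```

Request:
step_arm([
  [[0, 0, -0.05, 0, 0, 0, 3.6], [0, 0, 0, 0, 0, 0, 3.6], [0, 0, 0, 0, 0, 0, 3.6]],
])

```text
clock: 15.25
ee_pos: [0.5267, -0.2424, 0.2072]
orientation: [3.124, -0.328, 0.001]
wrist_force: [-0.8, -0.4, -0.4]
width: 0.0403
grip_force: 35.9
```

Request:
step_arm([
  [[0, 0, 0, 0, 0, 0, 4.2], [0, 0, 0, 0, 0, 0, 4.5], [0, 0, 0, 0, 0, 0, 4.9], [0, 0, 0, 0, 0, 0, 5.3], [0, 0, 0, 0, 0, 0, 5.7], [0, 0, 0, 0, 0, 0, 5.9], [0, 0, 0, 0, 0, 0, 5.9], [0, 0, 0, 0, 0, 0, 5.9]],
])

```text
clock: 16.25
ee_pos: [0.5266, -0.2423, 0.207]
orientation: [3.124, -0.328, 0.0]
wrist_force: [0.2, 0.4, -1.7]
width: 0.0593
grip_force: 6.6
```

```bash
python3 s.py|tail -17; python3 - <<'E'
from workcell import env
import cv2
im,d=env.read_camera("scene"); cv2.imwrite("pics/s6.png",cv2.resize(im[170:330,90:250,::-1],None,fx=3,fy=3))
E
```

```text
0.05 68 [ 0.509  -0.271   0.0501] [ 0.5542 -0.2141  0.0525]
0.055 175 [ 0.4978 -0.2722  0.0525] [ 0.5564 -0.2125  0.0574]
0.06 20 [ 0.5264 -0.2518  0.0575] [ 0.5403 -0.2326  0.0624]
0.065 45 [ 0.5131 -0.2693  0.0626] [ 0.5434 -0.2163  0.0674]
0.07 44 [ 0.5175 -0.2684  0.0675] [ 0.5433 -0.2164  0.0724]
0.075 56 [ 0.5094 -0.2691  0.0725] [ 0.5435 -0.216   0.0775]
0.08 67 [ 0.5146 -0.2685  0.0777] [ 0.5428 -0.2154  0.0825]
0.085 45 [ 0.5151 -0.2683  0.0826] [ 0.5431 -0.2169  0.0875]
0.09 52 [ 0.5141 -0.2687  0.0876] [ 0.5429 -0.2158  0.0924]
0.095 42 [ 0.5144 -0.2692  0.0926] [ 0.5415 -0.2159  0.0974]
0.1 21 [ 0.5168 -0.2695  0.0975] [ 0.5422 -0.2165  0.1022]
0.105 29 [ 0.5152 -0.2693  0.1026] [ 0.5421 -0.2169  0.1074]
0.11 23 [ 0.5178 -0.2684  0.108 ] [ 0.5412 -0.2153  0.1124]
0.115 25 [ 0.5168 -0.2702  0.1125] [ 0.5423 -0.217   0.1173]
0.12 24 [ 0.512  -0.269   0.1178] [ 0.5419 -0.2164  0.1225]
0.125 25 [ 0.5171 -0.2669  0.1227] [ 0.5424 -0.2156  0.1275]
pan [ 0.47722527 -0.29776703  0.05152251] [ 0.58852596 -0.18804928  0.05829055] [ 0.54333498 -0.23728277  0.05344655]
```

View pics/s6.png

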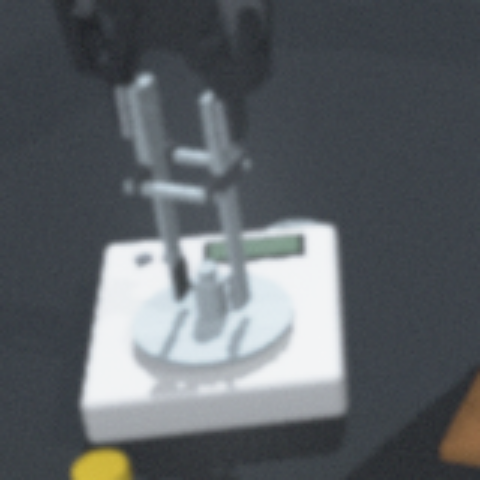

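Request:
step_arm([
  [[0, 0, 0.5, 0, 0, 0, 5.9], [0, 0, 1, 0, 0, 0, 5.9], [0, 0, 1.5, 0, 0, 0, 5.9], [0, 0, 2, 0, 0, 0, 5.9], [0, 0, 2, 0, 0, 0, 5.9], [0, 0, 2, 0, 0, 0, 5.9], [0, 0, 1.2, 0, 0, 0, 5.9], [0, 0, 0.3, 0, 0, 0, 5.9], [0, 0, 0, 0, 0, 0, 5.9]],
])

```text
clock: 17.48
ee_pos: [0.5266, -0.2423, 0.3117]
orientation: [-3.124, 0.328, 0.001]
wrist_force: [0.0, -1.0, -1.3]
width: 0.0591
grip_force: 6.6
```

```bash
python3 - <<'E'
from workcell import env
from h import *
im,d=env.read_camera("scene"); M=env.camera_model("scene")
v,u=np.mgrid[:480,:640]; P=world(M,u,v,d=d)
k=(d>0)&(np.hypot(P[...,0]-.53,P[...,1]+.2424)<.05)&(P[...,2]>.06)&(P[...,2]<.11)
q=P[k]; print(len(q),q.min(0),q.max(0))
E
```

```text
167 [ 0.5209121  -0.25378754  0.06009803] [ 0.54262032 -0.23051518  0.09402624]
```

Request:
step_arm([
  [[0, 1, 0, 0, 0, 0.007, 5.9], [0.1, 2, 0, 0, 0, 0.02, 5.9], [0.1, 3, 0, 0, 0, 0.02, 5.9], [0.1, 3.5, 0, 0, 0, 0.02, 5.9], [0.1, 3.5, 0, 0, 0, 0.02, 5.9], [0.1, 3.5, 0, 0, 0, 0.02, 5.9], [0.1, 3.5, 0, 0, 0, 0.02, 5.9], [0.1, 3.5, 0, 0, 0, 0.02, 5.9], [0.1, 3.5, 0, 0, 0, 0.02, 5.9], [0.1, 3.5, 0, 0, 0, 0.02, 5.9], [0.1, 3.5, 0, 0, 0, 0.02, 5.9], [0.1, 3.5, 0, 0, 0, 0.02, 5.9], [0.1, 3.5, 0, 0, 0, 0.02, 5.9], [0.1, 3.5, 0, 0, 0, 0.01, 5.9], [0.0, 2.6, 0, 0, 0, 0, 5.9], [0.1, 1.6, 0, 0, 0, 0, 5.9], [0, 0.6, 0, 0, 0, 0, 5.9], [0, 0, 0, 0, 0, 0, 5.9], [0, 0, 0, 0, 0, 0, 5.9]],
])

```text
clock: 19.9
ee_pos: [0.5407, 0.2499, 0.3122]
orientation: [3.14, 0.073, 0.0]
wrist_force: [0.1, -1.0, -1.6]
width: 0.0587
grip_force: 6.7
```

```bash
python3 - <<'E'
from workcell import env
from h import *
o=env.get_obs(); print(o["ee_pos"],np.degrees(2*np.arctan2(o["orientation"][1],o["orientation"][0])))
for n in("scene","top"):
    im,d=env.read_camera(n); M=env.camera_model(n)
    v,u=np.mgrid[:480,:640]; P=world(M,u,v,d=d)
    def b(t,z0,z1):
        k=(d>0)&(abs(P[...,0]-.539)<.05)&(abs(P[...,1]-.255)<.07)&(P[...,2]>z0)&(P[...,2]<z1)
        q=P[k]
        if len(q): print(n,t,len(q),q.min(0).round(4),q.max(0).round(4),np.round(cv2.minAreaRect((q[:,:2]*1000).astype(np.float32))[0],1))
    b("tips",.145,.2); b("rails",.118,.132)
E
```

```text
[0.54073715 0.24985351 0.31215214] 2.6800028678580854
scene tips 146 [0.5304 0.2227 0.1667] [0.5538 0.275  0.1994] [543.2 248.8]
scene rails 822 [0.5046 0.1969 0.118 ] [0.5803 0.3118 0.127 ] [543.1 254.3]
top tips 34 [0.5287 0.2233 0.1715] [0.5458 0.2736 0.2   ] [531.  248.7]
top rails 506 [0.5031 0.1996 0.1183] [0.5706 0.3099 0.1299] [538.4 254.3]
```

Request:
step_arm([
  [[-0.1, 0.3, 0, 0, 0, 0, 5.9], [0, 0.25, 0, 0, 0, 0, 5.9], [0, 0, -1, 0, 0, 0, 5.9], [0, 0, -1.5, 0, 0, 0, 5.9], [0, 0, -1.5, 0, 0, 0, 5.9], [0, 0, -1.5, 0, 0, 0, 5.9], [0, 0, -1.5, 0, 0, 0, 5.9], [0, 0, -1.5, 0, 0, 0, 5.9], [0, 0, -1.5, 0, 0, 0, 5.9], [0, 0, -1.5, 0, 0, 0, 5.9], [0, 0, -1.0, 0, 0, 0, 5.9], [0, 0, -0.6, 0, 0, 0, 5.9], [0, 0, 0, 0, 0, 0, 5.9]],
])

```text
clock: 21.62
ee_pos: [0.5395, 0.2561, 0.1806]
orientation: [3.141, 0.075, -0.001]
wrist_force: [-0.8, -0.2, -0.9]
width: 0.059
grip_force: 6.7
```

Request:
step_arm([
  [[0, 0, -0.3, 0, 0, 0, 5.9], [0, 0, -0.2, 0, 0, 0, 5.9], [0, 0, -0.2, 0, 0, 0, 5.9], [0, 0, 0, 0, 0, 0, 5.9], [0, 0, 0, 0, 0, 0, 5.9]],
])

```text
clock: 22.25
ee_pos: [0.5396, 0.2562, 0.174]
orientation: [-3.141, -0.075, -0.0]
wrist_force: [-0.1, 0.4, -1.4]
width: 0.0588
grip_force: 6.7
```

Request:
step_arm([
  [[0, 0, -0.1, 0, 0, 0, 5.9], [0, 0, -0.1, 0, 0, 0, 5.9], [0, 0, 0, 0, 0, 0, 5.9], [0, 0, 0, 0, 0, 0, 5.9]],
])

```text
clock: 22.75
ee_pos: [0.5396, 0.2562, 0.172]
orientation: [-3.141, -0.075, -0.0]
wrist_force: [-0.1, -0.5, -1.0]
width: 0.0592
grip_force: 6.7
```

Request:
step_arm([
  [[0, 0, -0.1, 0, 0, 0, 5.9], [0, 0, -0.1, 0, 0, 0, 5.9], [0, 0, 0, 0, 0, 0, 5.9], [0, 0, 0, 0, 0, 0, 5.9]],
])

```text
clock: 23.25
ee_pos: [0.5396, 0.2561, 0.17]
orientation: [3.141, 0.075, -0.0]
wrist_force: [0.2, 0.2, -1.0]
width: 0.0588
grip_force: 6.6
```

Request:
step_arm([
  [[0, 0, -0.1, 0, 0, 0, 5.9], [0, 0, -0.1, 0, 0, 0, 5.9], [0, 0, 0, 0, 0, 0, 5.9], [0, 0, 0, 0, 0, 0, 5.9]],
])

```text
clock: 23.75
ee_pos: [0.5396, 0.2562, 0.1697]
orientation: [-3.14, -0.075, -0.002]
wrist_force: [-3.0, -1.2, 6.5]
width: 0.0595
grip_force: 6.3
```

```bash
cat > t.py <<'E'
from workcell import env
from h import *
o,im,d,P=wrist(env); print(o["ee_pos"],o["wrist_force"])
k=(d>0)&(abs(P[...,0]-.539)<.03)&(abs(P[...,1]-.255)<.045)
for z0,z1 in((.120,.128),(.128,.134),(.134,.142),(.185,.2)):
    m=k&(P[...,2]>z0)&(P[...,2]<z1); q=P[m]
    if len(q): print(z0,m.sum(),q.min(0).round(4),q.max(0).round(4),np.median(q,0).round(4), np.round(cv2.minAreaRect((q[:,:2]*1000).astype(np.float32))[0],1))
E
python3 t.py
```

```text
[0.53962853 0.25615549 0.16970661] [-2.98716315 -1.1511541   6.52904855]
0.12 6276 [0.509 0.21  0.12 ] [0.569 0.3   0.128] [0.5598 0.2578 0.1251] [539. 255.]
0.128 4040 [0.5127 0.2227 0.128 ] [0.5668 0.2869 0.134 ] [0.5583 0.255  0.131 ] [539.5 253.9]
0.134 1733 [0.5111 0.2277 0.134 ] [0.5669 0.2859 0.142 ] [0.5549 0.2351 0.1371] [538.9 256.1]
0.185 7858 [0.5261 0.21   0.185 ] [0.5561 0.3    0.2   ] [0.546  0.2773 0.1929] [540.7 254.6]
```

Request:
step_arm([
  [[0, 0, 0, 0, 0, 0, 6.3], [0, 0, 0, 0, 0, 0, 6.8], [0, 0, 0, 0, 0, 0, 7.4], [0, 0, 0, 0, 0, 0, 8.0], [0, 0, 0, 0, 0, 0, 8.5], [0, 0, 0, 0, 0, 0, 8.5], [0, 0, 0, 0, 0, 0, 8.5]],
])

```text
clock: 24.68
ee_pos: [0.5396, 0.2561, 0.168]
orientation: [-3.141, -0.075, -0.0]
wrist_force: [-0.3, -0.6, -0.2]
width: 0.0851
grip_force: 0.0
```

```bash
python3 t.py
```

```text
[0.53964585 0.25614055 0.16801638] [-0.283592   -0.55292699 -0.2006782 ]
0.12 6763 [0.509 0.21  0.12 ] [0.569 0.3   0.128] [0.558  0.2565 0.1251] [539. 255.]
0.128 4356 [0.5118 0.226  0.128 ] [0.5672 0.2895 0.134 ] [0.5579 0.2564 0.131 ] [539.3 256.6]
0.134 1855 [0.5119 0.2256 0.134 ] [0.5671 0.2886 0.142 ] [0.5546 0.2801 0.1371] [539.5 256.4]
0.185 8939 [0.5259 0.21   0.185 ] [0.5546 0.3    0.2   ] [0.5437 0.2325 0.1928] [539.9 254.6]
```

Seated and released; raise straight up.

Request:
step_arm([
  [[0, 0, 0.6, 0, 0, 0, 8.5], [0, 0, 1.2, 0, 0, 0, 8.5], [0, 0, 2, 0, 0, 0, 8.5], [0, 0, 2.5, 0, 0, 0, 8.5], [0, 0, 2.5, 0, 0, 0, 8.5], [0, 0, 2, 0, 0, 0, 8.5], [0, 0, 1, 0, 0, 0, 8.5], [0, 0, 0, 0, 0, 0, 8.5], [0, 0, 0, 0, 0, 0, 8.5]],
])

```text
clock: 25.85
ee_pos: [0.5395, 0.2561, 0.2851]
orientation: [3.14, 0.075, -0.002]
wrist_force: [-0.8, 0.2, -0.8]
width: 0.0849
grip_force: 0.0
```

```bash
python3 t.py; python3 - <<'E'
from workcell import env
import cv2
im,d=env.read_camera("scene"); cv2.imwrite("pics/s9.png",im[:,:,::-1])
E
```

```text
[0.5394683  0.25608156 0.28505243] [-0.78124166  0.23433892 -0.82828866]
0.12 2865 [0.509 0.21  0.12 ] [0.569 0.3   0.128] [0.556  0.2562 0.1251] [539. 255.]
0.128 1508 [0.5137 0.2255 0.1281] [0.5669 0.2892 0.134 ] [0.558  0.2563 0.1311] [539.4 256.5]
0.134 580 [0.512  0.2262 0.1341] [0.5669 0.2884 0.142 ] [0.5557 0.2327 0.1372] [539.4 256.3]
0.185 1406 [0.5259 0.2242 0.1851] [0.5531 0.2888 0.195 ] [0.5409 0.2329 0.1929] [539.8 256.3]
```

View pics/s9.png

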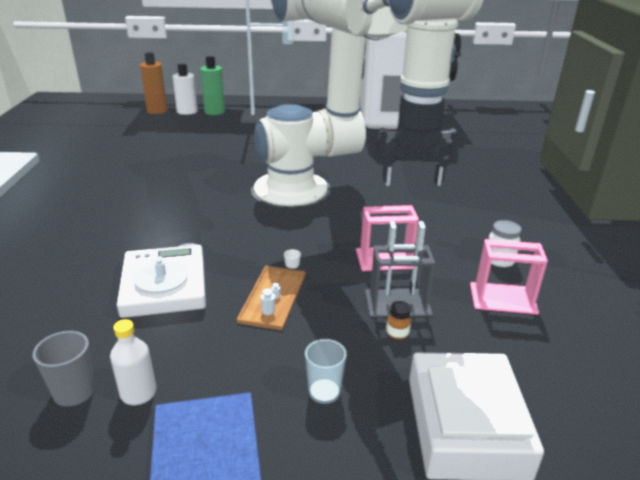

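The picture shows the weight upright on the pan at (160,268), the tongs hung in the dark stand at (403,262), and the gripper clear of both.

```bash
python3 -c "
from workcell import env
print(env.sign_off())"
```

```text
the job is handed in; nothing more can be done
None
```

The middle weight is standing upright on the balance pan, the tongs are back on their stand, the other two weights were left where they were, and the job was handed in at about 26 s; the sign-off returned no verdict.

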